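# Feed a marquetry tray past the press gate

### The arm

A 7-joint arm with a two-finger parallel gripper is mounted at the origin on the work surface. World frame = base frame: x ahead of the robot, y to its left, z up, the work surface at z = 0. Lengths are in m, angles in degrees, forces in N, time in s.
With the tool pointing down it reaches from about 0.425 to 0.875 m from the base axis. Payload 4.7 kg.
Tool frame: the origin (TCP) lies midway between the tips of the shut fingers; the grasp point (between the pads) lies 19 mm behind it; z points along the fingers, y is the direction in which the jaws open and shut (so a half turn about z gives the same grasp; the last joint's range is limited). The gripper opens to 87 mm and grips with 3 to 60 N. Pads are 19 mm wide; open, the fingers measure 117 mm over their backs; the gripper's body (75 mm by 190 mm) begins 51 mm behind the grasp point.
Start: joints at [69.964, 18.392, -4.016, 83.108, 1.295, 78.541, -3.26], TCP at [0.231, -0.607, 0.2] pointing down, gripper open.
Joint ranges: [-163.93, 163.93], [-17.29, 119.83], [-79.2, 71.16], [3.27, 140.29], [-89.18, 269.18], [5.43, 117.66], [-154.24, 154.24]. Speed limits (degrees/s): [147.25, 147.25, 180, 180, 180, 180, 180].

### API

Orientations are given as [roll, pitch, yaw] about the fixed x, y, z axes, in that order (R = Rz(yaw) Ry(pitch) Rx(roll)).
In Python, from cell import env gives the robot as it stands.
- The arm moves only by the tool apply_moves, never from a script. Its argument "targets" is a list of rows, each a list of 2 entries, a list of its own where there are three numbers: the shift along the world's x, y, z in mm, then the turn, a rotation vector about the world's x, y, z in rad. A call has 1 to 8 rows; each row is the pose to reach, as a shift and turn from the pose commanded when the call began; what a row does not reach only later rows make up. A row lasts 1/10 s, in which the tool goes at most 50 mm and 8.59 degrees, less where a joint would pass 70% of its speed; a pose out of reach is approached as far as the arm can. A call with a gripper value outside its range is refused whole. "hand" is the finger opening in mm, from 0 to 87, set as the call begins (left out, the last holds). The fingers move at their own pace and stop on an object; "squeeze" is the grip in N (left out, the last holds). Time passes only in rows, so rows that repeat a pose let the fingers close. It gives the time, the measured TCP pose, the force and the opening at its end, in the units of the state.
- env.get_obs(): the state, without advancing time (a new reading comes with each control period).
- env.read_camera(name): name is "scene" or "top"; returns a dict with "image" (400x640x3 uint8, red, green, blue), "camera_matrix" (3x3 intrinsics, pixels), "camera_from_world" (4x4, takes a point from world to camera coordinates). Camera axes: x right, y down, z forward; pixel columns grow to the right and rows downward; lengths in m; the calibration is good to about 2 mm. A picture is of the moment at which its call begins. There is no depth.
- env.sign_off(): hands the job in, once; it reports no verdict.
Trained networks look in a picture, given as the dict that the camera call returned (one of the last four; its "shot" number tells which), for a name from the list of things; names that differ only in an ending like _2 or _b are one class to them, and where a whole thing is asked for, a point or a joint stands for the part that bears it (a point fixed in the world has none). Each returns a list of dicts, best first, with "conf" (0 to 1); they miss things now and then, are a little off and sometimes report something else, mostly with a low value. They report only what shows in the picture. A call takes as long as a camera call. They do not tell look-alikes from the thing itself.
- env.regions_of(picture, target): "region" (400x640 bool, what is visible of it) and "rect" ([left, top, right, bottom] in pixels, round what is visible of it).
The state is a dict: "time_s": time; "qpos": joint angles; "joint_velocities": joint speeds; "effort": joint torques, N m; "tool_pos": TCP position; "tool_rot": TCP orientation; "force": force on the tool from outside, world axes, zero at the start; "wrist_torque": the same for the moment, N m; "grip_width": finger opening in m.
Only numpy, scipy, OpenCV 4.12 (cv2) and the standard library are available. Lean on these libraries where they do the work, as an engineer would, in place of code of your own. Each camera call takes 0.05 s, during which the arm holds its last target. There are 200 camera calls.

### The job

Press the gate's long paddle down with one fingertip and keep it down so that the gate is held up well clear of the tray, while pushing the tray by its upright push plate along the chute, past the gate, fully home against the stop inside the veneer press. Only then let go of the paddle so that the gate drops shut behind the tray, and move the hand clear. Only press and push: do not lift the tray, and leave the jar, hammer, straightedge and shooting board where they are.

Things in the scene. Friction and masses are not known exactly. Their poses are not given: they have to be found in the camera images.
- press: Cast-iron veneer press and infeed chute on a 480 x 220 mm board, fixed. Origin: on the bench (z 0), in the gate's plane, on the chute's centre line; +x the way the tray travels into the press, +y the paddle side, z up. Chute bed top z 12, x -210 to 160 mm; side lips inside at y +-42, 8 thick, tops z 30. Press head, columns and crank over x 22 to 155, |y| < 100, up to z 290 mm.
- stop (a point): Middle of the top edge of the chute's end stop, whose face (press x = 122 mm, top z = 30 mm) the tray's front meets when home. The upper platen spans press x 22 to 130 mm, underside at z = 75 mm.
- shaft_end (a point): Upstream end of the gate's shaft: 8 mm thick, along press x at press y = 66, z = 50 mm, between chute and paddle. Two bearing blocks carry it, 12 x 20 mm with tops at z = 58 mm, at press x = -312 and -30 mm.
- gate (a joint): Gate angle about the shaft, rad: 0 shut (sprung), 0.45 end of travel. Pressing the paddle down raises the gate on the other side of the shaft. At 0.23 its plate would just rest on the tray's walls; at 0.36 it clears them by 9 mm, at 0.45 by 15 mm. Holding it up takes about 5 N at press y = 95 mm; let go, it falls shut by itself.
- gate_plate (a point): Centre of the gate's plate, 8 mm thick (press x -4 to 4), 36 wide and 30 high, hanging from an aluminium arm in the far half of the chute: press y -36 to 0, lower edge z = 24 mm when shut, so the tray is stopped by it and its tail is not. Raised, the arm's far end reaches about z = 105 mm.
- paddle (a point): Centre of the top of the gate's paddle, an aluminium strip 252 x 48 mm, 4 thick, from press x = -302 to -50 mm, outside the chute, inner edge on the shaft (press y 66). Shut, it slopes up outward at 0.36 rad, outer edge z about 63 mm; at gate = 0.36 it is level, top z = 46 mm, y 66 to 114. A fingertip can slide along it, best with its middle at press y = 95 mm.
- tray: Plywood slide tray, 0.3 to 0.5 kg, loose in the chute, starting upstream of the gate. Box 110 (x) x 78 mm, walls 28 high; origin: centre of the box's underside; x = way of travel. A flat tail (y 0 to 36, 6 mm thick) runs back to x = -139 and ends in an upright push plate 36 wide, 8 thick, top 75 mm up. Home: origin at press x = 67, box just beyond the gate, tail and plate still before it.
- push_face (a point): Point on the rear face of the tray's push plate, mid-width (tray x -139, y 18), 50 mm above the underside; push along the tray's +x. Home, this face is at press x = -72 mm. It lies 77 mm across from the best line on the paddle (press y 18 and 95), so with the fingers spread one tip can press the paddle while the other finger pushes the plate, both tips at z about 46 mm.
- jar: Open glass jar of bone discs, 76 mm across, 100 mm high, origin under its centre. Leave alone.
- hammer: Red-handled tack hammer, 250 mm, lying flat. Leave alone.
- straightedge: Brass-bound wooden straightedge 315 x 40 x 9 mm, lying flat, origin under its centre. Leave alone.
- shooting_board: Walnut shooting board 260 x 150 mm, up to 44 mm high, origin under its centre. Leave alone.
There are look-alikes about, which are no part of the job. Of the things like the tray, leave any that is blue; of the rest the larger one is meant.

How it is judged (in metres and radians):
On the way, in this order (a step that is already met when the one before it is completed fails the run):
1. the gate is raised (over 0.28 rad) with the tray still in front of it (value of joint gate above 0.28 rad and x of tray in the frame of press below -0.055 m), for 0.1 s.
2. the tray is home (within 5 mm of the stop) with the gate still held up (x of tray in the frame of press above 0.062 m and value of joint gate above 0.26 rad), for 0.1 s.
At the end, for the whole second after the job is handed in: The tray lies flat in the chute within 5 mm of the end stop, at rest, and the gate is shut behind it (under 0.04 rad) (x of tray in the frame of press above 0.062 m and value of joint gate below 0.04 rad and velocity of joint gate below 0.05 rad/s and linear speed of tray below 0.01 m/s and z of tray in the frame of press below 0.016 m and angle between tray's own z axis and vertical below 0.06 rad); the robot touches nothing.
It fails at once if the gate comes down to (or near) the tray's height (below 0.26 rad) while the tray is under it (x of tray in the frame of press between -0.053 and 0.056 m and value of joint gate below 0.26 rad).
It fails at once if the tray is lifted more than 8 mm or tipped more than 0.2 rad (z of tray in the frame of press above 0.02 m or angle between tray's own z axis and vertical above 0.2 rad).
It fails at once if a bystander is moved more than 20 mm (distance of any of jar, hammer, straightedge, shooting_board from where it was at the start of the episode above 0.02 m).
It also fails if it takes over 40 s, if anything falls off the work surface, if the arm or the gripper's body presses on something with over 40 N, if the wrist force passes 120 N, or if a joint passes its speed limit or range.

## Working session

There is one attempt and no reset: what is moved stays moved. The work goes in short steps, Python scripts to look and compute and a tool call to move; the robot and the scene stay as the last step left them, time stands still between calls to the robot, and variables do not carry over. Pictures are saved under pics/ and viewed, about 8 in all and at most 12, crops included, and the job is handed in when it is done.

Besides the shell and the picture viewer there is one more tool, called after "Request:" as name(argument=value, ...), one argument or row to a line, values as JSON. apply_moves: Moves the arm, as the interface text tells. Its arguments: {"type":"object","properties":{"targets":{"type":"array","items":{"type":"array"}},"hand":{"type":"number"},"squeeze":{"type":"number"}},"required":["targets"]}

```bash
mkdir -p pics; ls; python3 - <<'E'
from cell import env
import cv2,numpy as np,pickle
o=env.get_obs();print({k:np.round(v,3).tolist() for k,v in o.items()})
for n in("scene","top"):
    p=env.read_camera(n);cv2.imwrite(f"pics/{n}1.png",p["image"][:,:,::-1])
    pickle.dump(p,open(f"{n}1.pkl","wb"))
    print(n,np.round(p["camera_matrix"],1).tolist(),np.round(p["camera_from_world"],4).tolist())
    for t in["press","tray","gate_plate","paddle","jar","hammer","straightedge","shooting_board"]:
        print(t,[(r["rect"],round(r["conf"],2),int(r["region"].sum())) for r in env.regions_of(p,t)][:4])
E
```

```text
pics
{'time_s': 0.0, 'qpos': [69.963, 18.437, -4.016, 83.177, 1.297, 78.541, -3.26], 'joint_velocities': [0.002, -0.13, -0.066, 0.041, -0.042, -0.011, 0.067], 'effort': [-0.001, -49.129, -0.404, -31.253, -0.064, 0.044, 0.0], 'tool_pos': [0.231, -0.607, 0.199], 'tool_rot': [-179.89, 0.007, 20.848], 'force': [0.143, 0.416, -0.058], 'wrist_torque': [0.032, -0.035, -0.024], 'grip_width': 0.087}
scene [[422.7, 0.0, 316.4], [0.0, 422.7, 203.4], [0.0, 0.0, 1.0]] [[-0.2115, 0.9774, -0.0079, 0.1494], [0.8412, 0.1779, -0.5106, -0.3909], [-0.4976, -0.1146, -0.8598, 1.5002], [0.0, 0.0, 0.0, 1.0]]
press [([136.6, 138.5, 197.6, 215.4], 0.59, 3541), ([224.5, 171.0, 414.2, 299.3], 0.55, 11520), ([372.6, 164.2, 456.0, 208.7], 0.43, 812)]
tray [([268.3, 192.2, 337.7, 249.8], 0.94, 1528), ([416.6, 126.8, 469.0, 158.2], 0.93, 668), ([242.0, 266.8, 270.1, 325.2], 0.74, 950)]
gate_plate [([256.3, 167.7, 354.4, 252.0], 0.57, 1756)]
paddle [([261.7, 170.9, 355.1, 250.2], 0.94, 1577), ([477.3, 233.1, 516.2, 266.9], 0.3, 1125)]
jar [([474.9, 232.6, 515.2, 268.2], 0.59, 1059)]
hammer [([372.9, 164.1, 457.4, 20
[... 227 characters left out ...]
0313], [-0.9961, 0.0047, -0.0886, 0.4892], [0.0886, -0.0062, -0.9961, 1.1343], [0.0, 0.0, 0.0, 1.0]]
press []
tray [([125.6, 166.1, 166.0, 194.0], 0.6, 863), ([335.4, 84.5, 360.7, 125.2], 0.57, 682), ([173.9, 284.0, 227.1, 325.6], 0.57, 803)]
gate_plate [([279.7, 155.4, 383.0, 223.1], 0.78, 1633), ([185.8, 226.0, 270.2, 261.4], 0.28, 997)]
paddle [([282.0, 150.7, 384.7, 224.0], 0.85, 1671)]
jar [([127.2, 165.3, 166.9, 195.7], 0.92, 882)]
hammer [([183.6, 227.4, 272.6, 260.5], 0.82, 1005), ([295.9, 155.8, 369.6, 195.7], 0.51, 1450)]
straightedge [([337.3, 253.4, 442.8, 277.0], 0.97, 1338)]
shooting_board [([445.7, 160.6, 516.3, 251.5], 0.59, 4299), ([215.5, 111.7, 398.1, 226.0], 0.44, 10766)]
```

View pics/scene1.png

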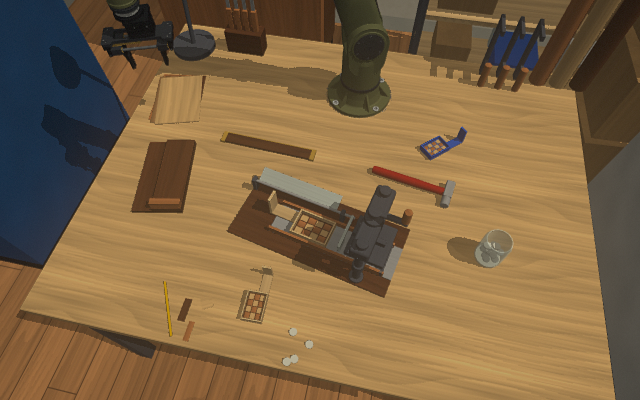

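View pics/top1.png

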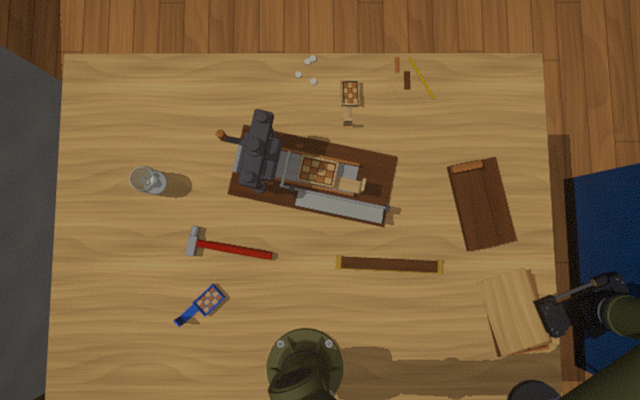

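```bash
python3 - <<'E'
import cv2,pickle
a=pickle.load(open("top1.pkl","rb"))["image"][100:235,205:405,::-1]
cv2.imwrite("pics/topc.png",cv2.resize(a,None,fx=4,fy=4,interpolation=cv2.INTER_CUBIC))
a=pickle.load(open("scene1.pkl","rb"))["image"][160:300,220:420,::-1]
cv2.imwrite("pics/scenec.png",cv2.resize(a,None,fx=4,fy=4,interpolation=cv2.INTER_CUBIC))
E
```

```text
(no output)
```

View pics/topc.png

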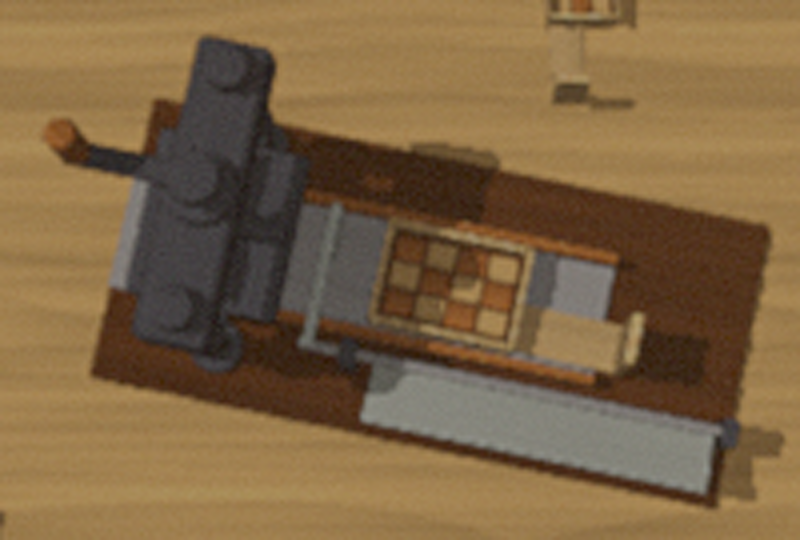

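View pics/scenec.png

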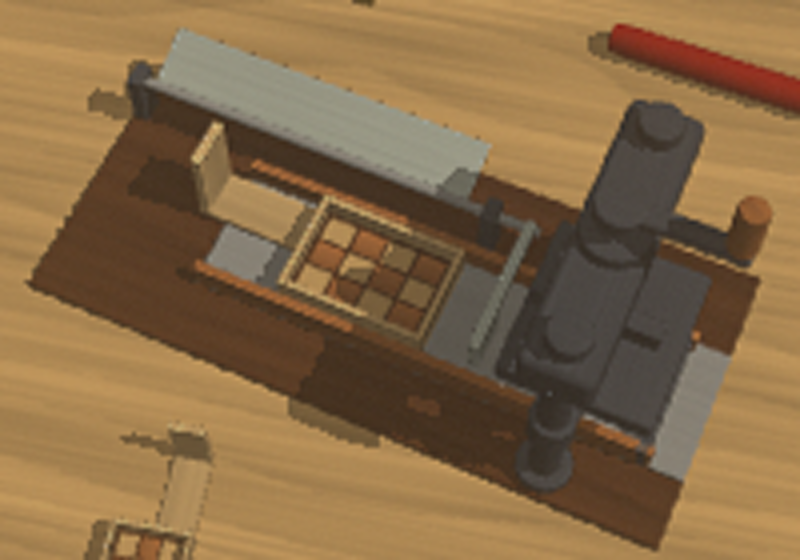

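```bash
cat > geo.py <<'E'
import pickle,numpy as np
from scipy.optimize import least_squares
C={n:pickle.load(open(n+"1.pkl","rb")) for n in("top","scene")}
O={"top":(205,100),"scene":(220,160)}
def proj(n,P):
    c=C[n];T=c["camera_from_world"];q=(T[:3,:3]@np.asarray(P).T).T+T[:3,3];q=q@c["camera_matrix"].T
    return q[:,:2]/q[:,2:]
def W(p,P):
    P=np.asarray(P,float)/1000;c,s=np.cos(p[2]),np.sin(p[2])
    return np.c_[p[0]+c*P[:,0]-s*P[:,1],p[1]+s*P[:,0]+c*P[:,1],P[:,2]]
E
cat > fit.py <<'E'
from geo import *
S=[("top",[-50,112.3,63],(360,425)),("top",[-302,112.3,63],(713,493)),("top",[-312,66,58],(731,433)),("top",[-30,66,58],(347,354)),
("top",[-210,-46,30],(617,257)),("top",[-210,46,30],(597,380)),
("scene",[-302,112.3,63],(182,30)),("scene",[-50,112.3,63],(490,148)),("scene",[-312,66,58],(140,68)),("scene",[-30,66,58],(490,203)),("scene",[-210,-46,30],(198,265))]
B=[("top",[55,-39,40],(388,220)),("top",[-55,-39,40],(536,243)),("top",[-55,39,40],(520,348)),("top",[55,39,40],(371,322)),
("top",[-135,0,87],(640,314)),("top",[-135,36,87],(627,370)),
("scene",[55,39,40],(463,250)),("scene",[55,-39,40],(420,340)),("scene",[-55,39,40],(322,200)),("scene",[-55,-39,40],(280,283))]
def r(p):
    o=[]
    for n,P,u in S: o.append(proj(n,W(p,[P]))[0]-np.add(O[n],np.array(u)/4))
    for n,P,u in B: o.append(proj(n,W(p,[[P[0]+p[3]*1000,P[1],P[2]]]))[0]-np.add(O[n],np.array(u)/4))
    return np.array(o)
f=least_squares(lambda p:r(p).ravel(),[.55,.1,1.4,-.1],loss="soft_l1",x_scale=[.1,.1,.1,.1])
p=f.x;np.save("p.npy",p);print(p,np.degrees(p[2]));print(np.round(r(p),1).tolist())
w=W(p,[[p[3]*1000-139,18,62],[-72,18,46],[p[3]*1000-139,95,46],[-72,95,46],[-302,90,46]]);print(np.round(w,4),np.hypot(w[:,0],w[:,1]))
E
python3 fit.py
```

```text
[ 0.58783429  0.0511044   1.35858414 -0.09319093] 77.84113747857732
[[0.1, -1.9], [-1.6, -0.7], [0.1, -0.8], [0.0, -1.1], [0.3, -0.1], [-0.8, -0.6], [-0.6, -2.1], [0.2, -2.4], [-0.3, -0.1], [0.4, -0.0], [-0.8, -1.8], [0.3, -1.0], [-0.1, 0.9], [-1.5, 0.4], [-1.0, -0.8], [0.0, -0.7], [0.8, -2.3], [0.5, -2.1], [0.1, -1.7], [0.6, -3.3], [-0.9, -2.0]]
[[ 0.5213 -0.1721  0.062 ]
 [ 0.5551 -0.0155  0.046 ]
 [ 0.4461 -0.1559  0.046 ]
 [ 0.4798  0.0007  0.046 ]
 [ 0.4362 -0.2252  0.046 ]] [0.54900115 0.55528929 0.47250942 0.47980109 0.49092668]
```

```bash
sed -i 's#np.array(u)/4#(np.array(u)+.5)/4-.5#g' fit.py; cat >> fit.py <<'E'
print("cost",f.cost)
for x in(-260,-242+0,-81.5): print(x,np.round(W(p,[[x,56.5,46]])*1000,1))
print("dir",np.cos(p[2]),np.sin(p[2]))
E
python3 fit.py
```

```text
[ 0.58838981  0.05123757  1.35946098 -0.09302507] 77.89137653259918
[[0.5, -1.7], [-1.2, -0.6], [0.5, -0.7], [0.4, -1.0], [0.6, 0.1], [-0.5, -0.5], [-0.3, -1.5], [0.5, -1.9], [0.0, 0.5], [0.7, 0.5], [-0.5, -1.2], [0.6, -0.8], [0.1, 1.0], [-1.2, 0.5], [-0.7, -0.7], [0.3, -0.6], [1.1, -2.2], [0.9, -1.5], [0.5, -1.1], [0.9, -2.7], [-0.5, -1.4]]
[[ 0.5221 -0.1718  0.062 ]
 [ 0.5557 -0.0154  0.046 ]
 [ 0.4468 -0.1557  0.046 ]
 [ 0.4804  0.0008  0.046 ]
 [ 0.437  -0.2252  0.046 ]] [0.54967345 0.55590008 0.4731818  0.48040088 0.4916356 ]
cost 15.202100492378287
-260 [[ 478.6 -191.1   46. ]]
-242 [[ 482.4 -173.5   46. ]]
-81.5 [[516.1 -16.6  46. ]]
dir 0.20976572462978338 0.9777516764345341
```

Request:
apply_moves(
  targets=[
    [[24, 41, 0], [0, 0, 0.124]],
    [[48, 82, 0], [0, 0, 0.248]],
    [[72, 123, 0], [0, 0, 0.372]],
    [[96, 164, 0], [0, 0, 0.496]],
    [[120, 205, 0], [0, 0, 0.62]],
    [[144, 246, 0], [0, 0, 0.744]],
    [[168, 287, 0], [0, 0, 0.868]],
    [[192, 328, 0], [0, 0, 0.992]],
  ],
  hand=62,
  squeeze=20,
)

```text
time_s: 1.7
tool_pos: [0.424, -0.2778, 0.2008]
tool_rot: [180.0, 0.0, 78.0]
force: [0.0, -0.1, 0.2]
grip_width: 0.0622
```

Request:
apply_moves(
  targets=[
    [[20, 30, -20], [0, 0, 0]],
    [[40, 60, -40], [0, 0, 0]],
    [[54, 82, -70], [0, 0, 0]],
    [[54, 82, -110], [0, 0, 0]],
    [[54, 82, -110], [0, 0, 0]],
    [[54, 82, -110], [0, 0, 0]],
  ],
)

```text
time_s: 2.3
tool_pos: [0.4769, -0.1979, 0.0907]
tool_rot: [-179.9, -0.0, 77.6]
force: [-0.7, 0.2, -0.0]
grip_width: 0.0621
```

```bash
python3 - <<'E'
from cell import env
import cv2,numpy as np
from geo import *
o=env.get_obs();print(o["tool_pos"],o["tool_rot"],o["qpos"])
ims=[]
for n,(r,c) in (("scene",(120,210)),("top",(90,210))):
    im=env.read_camera(n)["image"][:,:,::-1].copy()
    ims.append(cv2.resize(im[r:r+150,c:c+200],None,fx=3.9,fy=3.9,interpolation=cv2.INTER_CUBIC)[:, :])
cv2.imwrite("pics/near.png",cv2.resize(ims[0],(780,585)));cv2.imwrite("pics/near_t.png",ims[1])
E
```

```text
[ 0.47687139 -0.19792202  0.09070275] [-1.79946620e+02 -5.43446265e-03  7.76429125e+01] [ 46.24410583   8.89903819 -28.65685648 108.79905174   4.75424472
  63.51027417   3.39273918]
```

View pics/near.png

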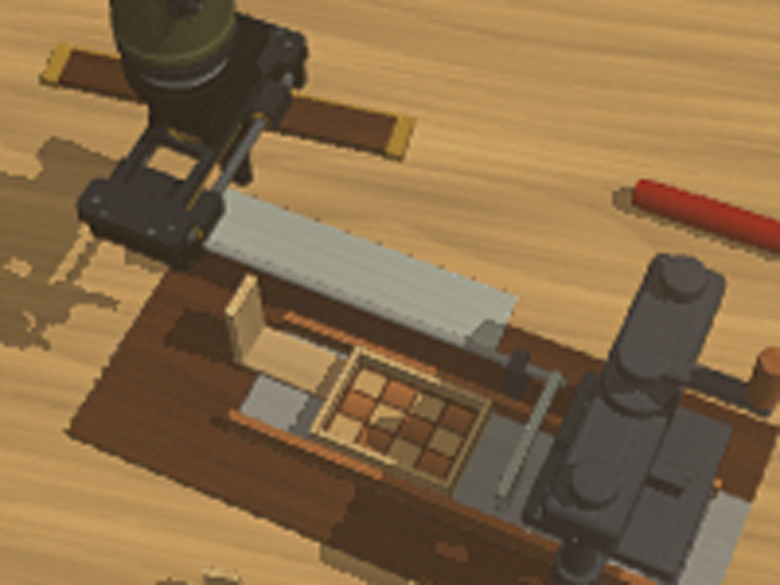

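```bash
python3 - <<'E'
from geo import *
p=np.load("p.npy")
u=proj("scene",W(p,[[-267,18,90],[-267,95,90],[-257,18,90],[-302,112,63],[-50,112,63],[-232,18,87]]));print(np.round((u-[210,120])*3.9))
E
```

```text
[[191. 269.]
 [240. 189.]
 [203. 274.]
 [213. 178.]
 [517. 292.]
 [235. 288.]]
```

View pics/near_t.png

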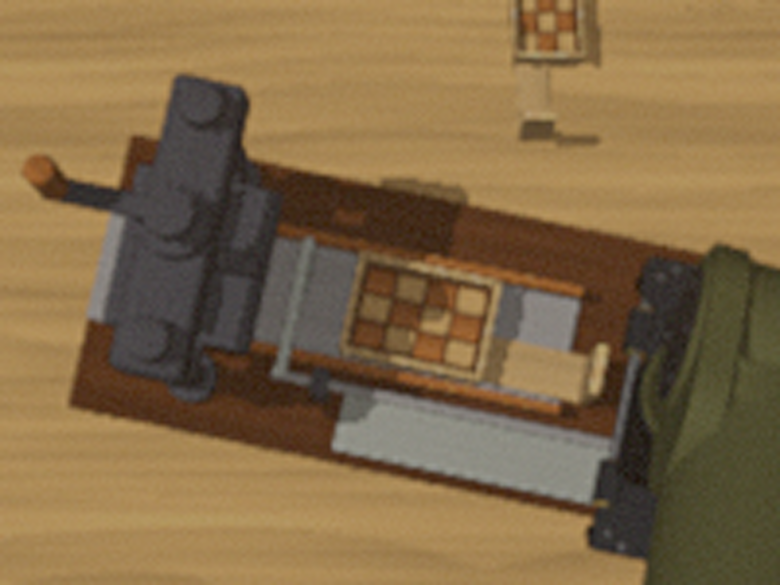

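Three tray-like things in the top picture: blue at (210,297), small one at (350,93), and the natural, larger one in the chute at (318,171). The last is meant, and the enlarged crop confirms it. The fingertips show at about (185,265) and (243,183) in the crop, as projected. I now press the paddle.

Request:
apply_moves(
  targets=[
    [[0, 0, -12], [0, 0, 0]],
    [[0, 0, -24], [0, 0, 0]],
    [[0, 0, -32], [0, 0, 0]],
    [[0, 0, -38], [0, 0, 0]],
    [[0, 0, -42], [0, 0, 0]],
    [[0, 0, -44], [0, 0, 0]],
    [[0, 0, -44], [0, 0, 0]],
    [[0, 0, -44], [0, 0, 0]],
  ],
)

```text
time_s: 3.2
tool_pos: [0.4775, -0.1976, 0.0466]
tool_rot: [180.0, 0.0, 77.7]
force: [-0.1, -0.8, 1.1]
grip_width: 0.0622
```

```bash
python3 - <<'E'
from cell import env
import cv2,numpy as np
o=env.get_obs();print(o["tool_pos"],o["force"],o["wrist_torque"])
im=env.read_camera("scene")["image"][:,:,::-1]
cv2.imwrite("pics/press.png",cv2.resize(im[120:270,210:410],None,fx=3.9,fy=3.9,interpolation=cv2.INTER_CUBIC))
E
```

```text
[ 0.47753234 -0.19755852  0.04663986] [-0.11232943 -0.81901818  1.06114928] [-0.02447278 -0.05585381 -0.04352549]
```

View pics/press.png

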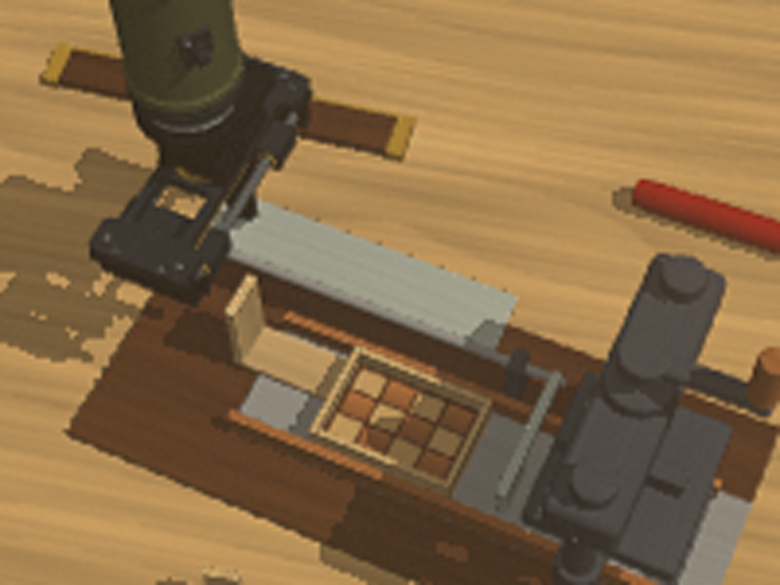

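```bash
python3 - <<'E'
from cell import env
import cv2,numpy as np
from geo import *
p=np.load("p.npy");print(env.get_obs()["force"])
im=env.read_camera("scene")["image"][:,:,::-1]
k=9;c0,r0=228,155
im=cv2.resize(im[r0:r0+62,c0:c0+86],None,fx=k,fy=k,interpolation=cv2.INTER_CUBIC)
# paddle outline shut
for pts,col in(([[-302,112.3,63],[-50,112.3,63],[-50,67.4,46.3],[-302,67.4,46.3]],(0,0,255)),
 ([[-276,87.5,46],[-257,87.5,46],[-257,102.5,46],[-276,102.5,46]],(255,0,0)),([[-276,10.5,46],[-257,10.5,46],[-257,25.5,46],[-276,25.5,46]],(255,0,0))):
    u=(proj("scene",W(p,pts))-[c0,r0]+.5)*k
    cv2.polylines(im,[u.astype(np.int32)],True,col,1)
cv2.imwrite("pics/z.png",im)
E
```

```text
[ 0.87546794  0.29602457 -0.54387852]
```

View pics/z.png

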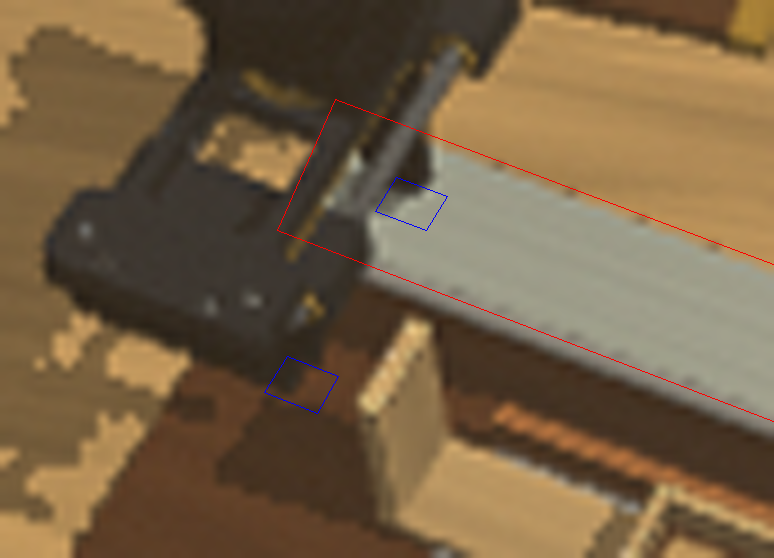

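The gate hasn't moved and there's no force. The tips seem to sit above the TCP height when the fingers are spread, so I go down in small steps until I feel contact.

Request:
apply_moves(
  targets=[
    [[0, 0, -2], [0, 0, 0]],
    [[0, 0, -4], [0, 0, 0]],
    [[0, 0, -4], [0, 0, 0]],
  ],
)

```text
time_s: 3.6
tool_pos: [0.477, -0.1974, 0.0421]
tool_rot: [-180.0, -0.0, 77.7]
force: [0.1, -0.1, -0.6]
grip_width: 0.0621
```

Request:
apply_moves(
  targets=[
    [[0, 0, -2], [0, 0, 0]],
    [[0, 0, -4], [0, 0, 0]],
    [[0, 0, -4], [0, 0, 0]],
  ],
)

```text
time_s: 3.9
tool_pos: [0.477, -0.1974, 0.038]
tool_rot: [-180.0, -0.0, 77.7]
force: [-0.4, 0.2, -0.4]
grip_width: 0.0624
```

```bash
python3 - <<'E'
from cell import env
import cv2,numpy as np
o=env.get_obs();print(o["tool_pos"],o["force"],o["wrist_torque"])
im=env.read_camera("scene")["image"][:,:,::-1]
cv2.imwrite("pics/d.png",cv2.resize(im[150:255,225:365],None,fx=5.5,fy=5.5,interpolation=cv2.INTER_CUBIC))
E
```

```text
[ 0.47699023 -0.19737893  0.03800576] [-0.40155782  0.15918026 -0.38938543] [-0.03400611 -0.02900494  0.02680613]
```

View pics/d.png

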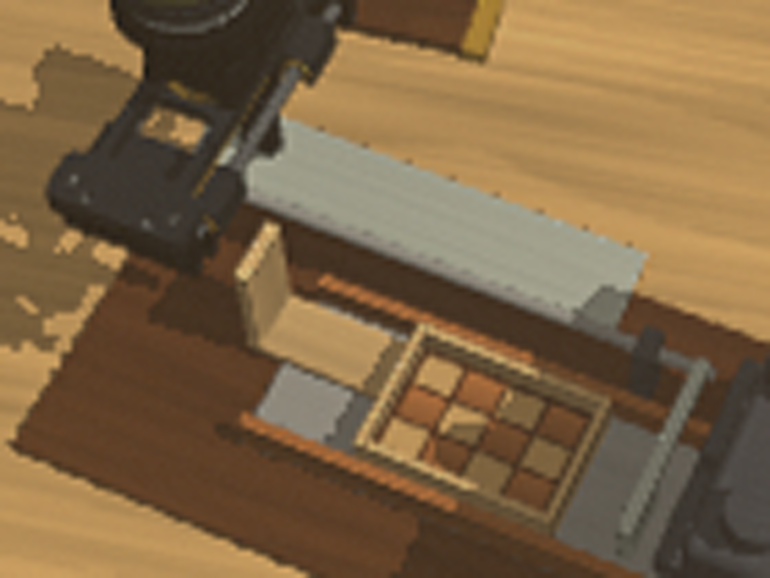

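Request:
apply_moves(
  targets=[
    [[0, 0, -2], [0, 0, 0]],
    [[0, 0, -3], [0, 0, 0]],
    [[0, 0, -3], [0, 0, 0]],
  ],
)

```text
time_s: 4.25
tool_pos: [0.4771, -0.1974, 0.0352]
tool_rot: [-180.0, -0.0, 77.7]
force: [0.4, 0.0, -0.2]
grip_width: 0.062
```

```bash
cat > gd.py <<'E'
from cell import env
import cv2,numpy as np,pickle
from geo import *
p=np.load("p.npy")
q=env.read_camera("scene");im=q["image"]
pickle.dump(q,open("now.pkl","wb"))
b=C["scene"]["image"]
d=np.abs(im.astype(int)-b).sum(2)
# predicted gate arm end and paddle outer downstream edge for gate angles
for g in(0,.2,.36,.45):
    def rot(y,z): # raise: rotate about shaft (66,50); y<66 side up
        c,s=np.cos(g),np.sin(g);dy,dz=y-66,z-50;return [66+c*dy+s*dz, 50-s*dy+c*dz]
    print(g,"armend",np.round(proj("scene",W(p,[[0,*rot(-36,54)]])),1).tolist(),"paddle DS outer",np.round(proj("scene",W(p,[[-50,*rot(112.3,63)]])),1).tolist())
m=(d>90).astype(np.uint8);n,l,s,c=cv2.connectedComponentsWithStats(m)
print([(s[i].tolist()) for i in range(1,n) if s[i,4]>15])
o=env.get_obs();print(o["tool_pos"],o["force"],o["wrist_torque"])
E
python3 gd.py
```

```text
0 armend [[338.6, 245.6]] paddle DS outer [[342.7, 194.7]]
0.2 armend [[339.3, 241.5]] paddle DS outer [[342.7, 196.0]]
0.36 armend [[340.3, 237.4]] paddle DS outer [[342.6, 197.4]]
0.45 armend [[341.0, 234.7]] paddle DS outer [[342.5, 198.4]]
[[112, 0, 6, 5, 18], [102, 0, 77, 76, 1630], [335, 0, 6, 19, 56], [377, 0, 4, 12, 24], [383, 26, 10, 6, 31], [233, 29, 57, 38, 997], [102, 41, 35, 29, 293], [338, 44, 6, 12, 52], [385, 51, 5, 12, 22], [206, 55, 26, 7, 94], [297, 65, 21, 3, 32], [236, 69, 21, 9, 55], [327, 70, 10, 6, 23], [163, 75, 127, 70, 4402], [287, 90, 10, 7, 33], [298, 97, 29, 5, 43], [139, 99, 7, 7, 31], [189, 146, 98, 68, 3047]]
[ 0.47717697 -0.19742653  0.03526674] [-0.07881606  0.21229125  0.60947813] [-0.03983152 -0.01629517 -0.01621654]
```

```bash
python3 - <<'E'
from cell import env
import cv2,numpy as np,pickle
from geo import *
p=np.load("p.npy")
out=[]
for n,c0,r0 in(("scene",246,152),("top",345,160)):
    im=env.read_camera(n)["image"][:,:,::-1] if n=="top" else pickle.load(open("now.pkl","rb"))["image"][:,:,::-1]
    im=np.clip(im.astype(float)*1.6+10,0,255).astype(np.uint8)
    k=11;w,h=(45,50) if n=="scene" else (27,50)
    im=cv2.resize(im[r0:r0+h,c0:c0+w],None,fx=k,fy=k,interpolation=cv2.INTER_CUBIC)
    for yy in(18,95):
        pts=[[-276,yy-7.5,35],[-257,yy-7.5,35],[-257,yy+7.5,35],[-276,yy+7.5,35]]
        u=(proj(n,W(p,pts))-[c0,r0]+.5)*k
        cv2.polylines(im,[u.astype(np.int32)],True,(255,0,0),1)
    out.append(im)
cv2.imwrite("pics/z2.png",np.hstack(out))
E
```

```text
(no output)
```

View pics/z2.png

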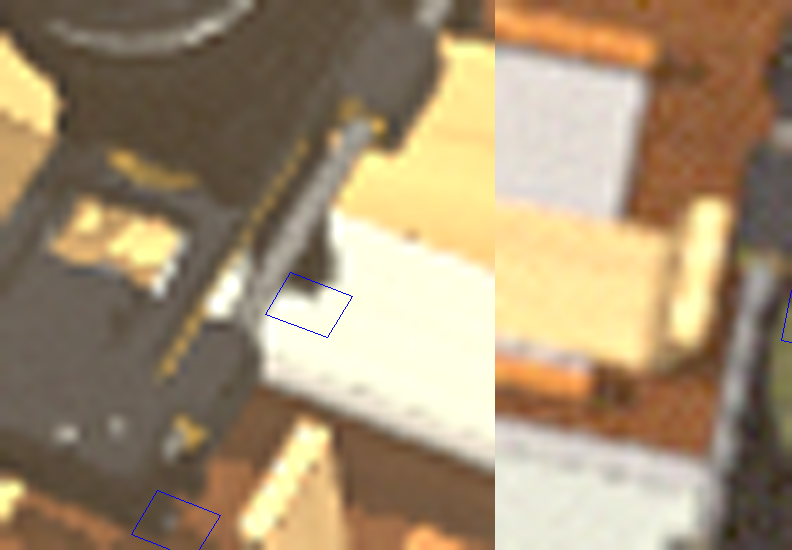

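```bash
cat > tri.py <<'E'
from geo import *
import cv2
Q=[("padDS_out z63",(360,425),(490,148)),("padUS_out z63",(713,493),(182,30)),("bearUS z58",(731,433),(140,68)),("bearDS z58",(347,354),(490,203)),("farlip z30",(617,257),(198,265)),
("tray z40",(371,322),(463,250)),("tray",(388,220),(420,340)),("tray",(520,348),(322,200)),("tray",(536,243),(280,283)),("platetop z87",(627,370),(218,124)),("platetop0 z87",(640,314),(195,160)),("board corner low",(770,228),(30,285)),("board corner2",(716,505),(150,100)),("minitray plate top",(555,97),(170,432))]
f=lambda n,u:np.add(O[n],(np.array(u)+.5)/4-.5)
M={n:C[n]["camera_matrix"]@C[n]["camera_from_world"][:3] for n in C}
p=np.load("p.npy")
for s,a,b in Q:
    X=cv2.triangulatePoints(M["top"],M["scene"],f("top",a).reshape(2,1),f("scene",b).reshape(2,1))[:,0];X=X[:3]/X[3]
    e=[np.round(np.abs(proj(n,[X])[0]-f(n,u)).max(),1) for n,u in(("top",a),("scene",b))]
    d=X[:2]-p[:2];c,q=np.cos(p[2]),np.sin(p[2])
    print(s,np.round(X*1000),"press",np.round(1000*np.array([c*d[0]+q*d[1],-q*d[0]+c*d[1]])),e)
E
python3 tri.py
```

```text
padDS_out z63 [465.  26.  47.] press [-51. 116.] [np.float64(0.7), np.float64(0.6)]
padUS_out z63 [ 413. -223.   52.] press [-305.  114.] [np.float64(0.8), np.float64(0.7)]
bearUS z58 [ 457. -240.   58.] press [-312.   68.] [np.float64(0.4), np.float64(0.3)]
bearDS z58 [515.  35.  57.] press [-31.  68.] [np.float64(0.7), np.float64(0.6)]
farlip z30 [ 590. -163.   25.] press [-209.  -47.] [np.float64(0.0), np.float64(0.0)]
tray z40 [542.  20.  30.] press [-40.  39.] [np.float64(0.1), np.float64(0.1)]
tray [618.   6.  32.] press [-38. -38.] [np.float64(0.6), np.float64(0.6)]
tray [522. -89.  28.] press [-151.   36.] [np.float64(0.3), np.float64(0.2)]
tray [ 599. -100.   38.] press [-146.  -42.] [np.float64(0.3), np.float64(0.3)]
platetop z87 [ 501. -165.   73.] press [-230.   40.] [np.float64(0.8), np.float64(0.7)]
platetop0 z87 [ 539. -172.   84.] press [-229.    1.] [np.float64(0.2), np.float64(0.2)]
board corner low [ 618. -284.   -4.] press [-322.  -99.] [np.float64(0.2), np.float64(0.2)]
board corner2 [ 409. -256.  -63.] press [-338.  111.] [np.float64(2.4), np.float64(2.0)]
minitray plate top [ 716. -133.   27.] press [-154. -163.] [np.float64(5.2), np.float64(5.0)]
```

Request:
apply_moves(
  targets=[
    [[0, 0, -2], [0, 0, 0]],
    [[0, 0, -4], [0, 0, 0]],
    [[0, 0, -4], [0, 0, 0]],
  ],
)

```text
time_s: 4.65
tool_pos: [0.4771, -0.1975, 0.0314]
tool_rot: [-180.0, 0.0, 77.7]
force: [-2.1, -0.3, 3.4]
grip_width: 0.0621
```

```bash
python3 gd.py|tail -2
```

```text
[[111, 0, 7, 5, 21], [102, 0, 77, 76, 1634], [335, 0, 6, 20, 55], [377, 0, 4, 12, 23], [383, 26, 10, 6, 31], [234, 29, 56, 40, 992], [102, 41, 35, 29, 296], [338, 44, 6, 12, 53], [385, 51, 5, 12, 22], [205, 55, 28, 8, 106], [297, 65, 21, 3, 32], [167, 71, 123, 74, 3978], [327, 70, 10, 6, 23], [287, 90, 10, 7, 33], [298, 97, 29, 5, 42], [139, 99, 7, 7, 31], [163, 122, 33, 20, 490], [189, 146, 98, 68, 3086]]
[ 0.47714431 -0.19750972  0.03147556] [-0.98633366 -0.03037067  3.653413  ] [ 0.16234699  0.41891837 -0.04440437]
```

Request:
apply_moves(
  targets=[
    [[0, 0, -1], [0, 0, 0]],
    [[0, 0, -3], [0, 0, 0]],
    [[0, 0, -3], [0, 0, 0]],
    [[0, 0, -3], [0, 0, 0]],
  ],
)

```text
time_s: 5.1
tool_pos: [0.477, -0.1975, 0.0283]
tool_rot: [-180.0, 0.0, 77.7]
force: [-2.4, 0.5, 3.9]
grip_width: 0.062
```

```bash
python3 gd.py|tail -2; python3 - <<'E'
import pickle,numpy as np
a=pickle.load(open("scene1.pkl","rb"))["image"].astype(int);b=pickle.load(open("now.pkl","rb"))["image"].astype(int)
d=np.abs(a-b).sum(2)[200:260,320:365];print((d>45).sum(),d.mean())
E
```

```text
[[111, 0, 7, 5, 20], [102, 0, 74, 76, 1609], [335, 0, 6, 19, 49], [377, 0, 4, 12, 22], [383, 25, 10, 7, 33], [235, 29, 55, 39, 964], [102, 41, 35, 29, 295], [338, 44, 6, 12, 53], [385, 51, 5, 12, 22], [204, 55, 30, 8, 115], [297, 65, 21, 3, 32], [327, 70, 10, 6, 24], [167, 72, 122, 73, 3988], [287, 90, 10, 7, 33], [298, 97, 29, 5, 42], [139, 99, 7, 7, 31], [164, 122, 33, 20, 486], [189, 146, 100, 68, 3109]]
[ 0.47706465 -0.19749711  0.0282879 ] [-1.8053968   0.71545555  4.61485365] [0.15135234 0.56694115 0.01038371]
91 15.202592592592593
```

Request:
apply_moves(
  targets=[
    [[-1, -5, -1], [0, 0, 0]],
    [[-2, -10, -3], [0, 0, 0]],
    [[-2, -10, -5], [0, 0, 0]],
    [[-2, -10, -6], [0, 0, 0]],
    [[-2, -10, -6], [0, 0, 0]],
  ],
)

```text
time_s: 5.65
tool_pos: [0.4771, -0.2077, 0.0232]
tool_rot: [179.8, -0.0, 77.7]
force: [-0.2, 2.4, 7.1]
grip_width: 0.0623
```

```bash
python3 gd.py|tail -1; python3 - <<'E'
import pickle,numpy as np,cv2
a=pickle.load(open("scene1.pkl","rb"))["image"];b=pickle.load(open("now.pkl","rb"))["image"]
d=np.abs(a.astype(int)-b).sum(2)[200:260,320:365];print((d>45).sum(),d.mean())
f=lambda i,c,r,w,h,k:cv2.resize(i[r:r+h,c:c+w,::-1],None,fx=k,fy=k,interpolation=cv2.INTER_CUBIC)
x=np.hstack([f(a,320,205,40,45,9),f(b,320,205,40,45,9)])
y=f(b,225,150,90,45,8)
cv2.imwrite("pics/g.png",np.vstack([x[:, :720],y[:190*1]]))
E
```

```text
[ 0.47707325 -0.20772236  0.02323623] [0.29883774 2.70977288 6.48051211] [ 0.4437274 -0.0112042 -0.0324241]
145 16.836296296296297
```

View pics/g.png

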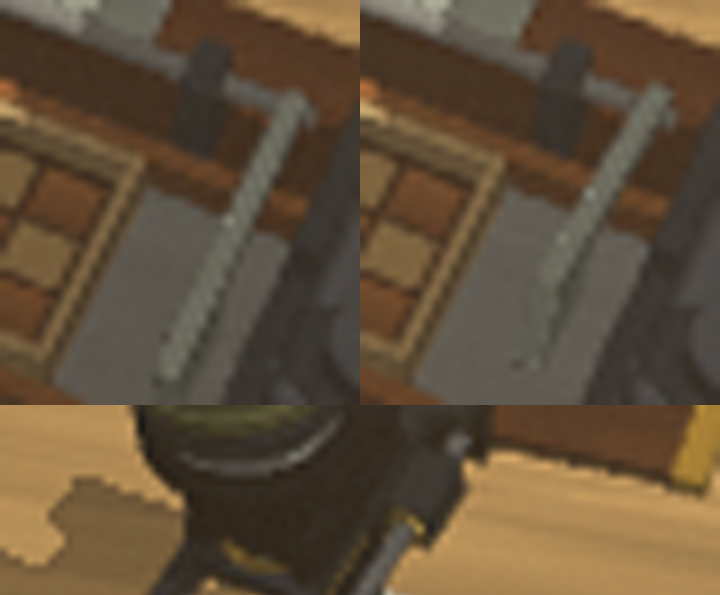

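```bash
python3 - <<'E'
from geo import *
p=np.load("p.npy")
for g in(0,.2,.28,.32,.36,.40,.45):
    def rot(y,z):
        c,s=np.cos(g),np.sin(g);dy,dz=y-66,z-50;return [66+c*dy+s*dz, 50-s*dy+c*dz]
    u=proj("scene",W(p,[[-4,*rot(-36,24)],[-4,*rot(-36,54)],[-4,*rot(66,58)]]));print(g,np.round((u-[320,205]+.5)*9).tolist())
E
```

```text
0 [[156.0, 407.0], [159.0, 365.0], [288.0, 87.0]]
0.2 [[154.0, 387.0], [166.0, 328.0], [289.0, 84.0]]
0.28 [[155.0, 375.0], [170.0, 310.0], [290.0, 82.0]]
0.32 [[156.0, 369.0], [172.0, 301.0], [290.0, 82.0]]
0.36 [[157.0, 362.0], [174.0, 291.0], [291.0, 81.0]]
0.4 [[158.0, 354.0], [177.0, 280.0], [291.0, 80.0]]
0.45 [[160.0, 344.0], [181.0, 267.0], [292.0, 80.0]]
```

Request:
apply_moves(
  targets=[
    [[1, 5, 0], [0, 0, 0]],
    [[2, 10, 0], [0, 0, 0]],
    [[3, 15, 0], [0, 0, 0]],
    [[4, 20, 0], [0, 0, 0]],
    [[5, 25, 0], [0, 0, 0]],
    [[6, 30, 0], [0, 0, 0]],
    [[7, 34, 0], [0, 0, 0]],
    [[8, 39, 0], [0, 0, 0]],
  ],
)

```text
time_s: 6.5
tool_pos: [0.484, -0.1729, 0.0234]
tool_rot: [179.8, 0.3, 77.6]
force: [-2.0, -7.8, 6.4]
grip_width: 0.0617
```

```bash
cat > st.py <<'E'
from cell import env
import cv2,numpy as np,pickle
from geo import *
p=np.load("p.npy");o=env.get_obs();d=o["tool_pos"][:2]-p[:2];c,s=np.cos(p[2]),np.sin(p[2])
R=lambda v:np.round([c*v[0]+s*v[1],-s*v[0]+c*v[1]],4)
print("press xy",R(d),"z",o["tool_pos"][2],"F press",R(o["force"]),o["force"][2],"T press",R(o["wrist_torque"]))
q=env.read_camera("scene");pickle.dump(q,open("now.pkl","wb"))
print([(r["rect"],round(r["conf"],2)) for r in env.regions_of(q,"tray")])
# gate: match patch bright arm end
g0=cv2.cvtColor(C["scene"]["image"],cv2.COLOR_RGB2GRAY);g1=cv2.cvtColor(q["image"],cv2.COLOR_RGB2GRAY)
print("gate diff",int((np.abs(C["scene"]["image"].astype(int)-q["image"]).sum(2)[200:260,320:365]>45).sum()))
E
python3 st.py
```

```text
press xy [-0.241  0.055] z 0.02341070131645459 F press [-7.9913  0.2812] 6.4027368999138305 T press [0.1545 1.7767]
[([268.9, 196.9, 337.5, 250.0], 0.96), ([418.0, 127.0, 467.1, 158.9], 0.78), ([239.1, 266.6, 271.2, 324.3], 0.66)]
gate diff 174
```

Request:
apply_moves(
  targets=[
    [[1, 5, 0], [0, 0, 0]],
    [[2, 10, 0], [0, 0, 0]],
    [[3, 15, 0], [0, 0, 0]],
    [[4, 20, 0], [0, 0, 0]],
    [[5, 25, 0], [0, 0, 0]],
    [[6, 30, 0], [0, 0, 0]],
  ],
)

```text
time_s: 7.2
tool_pos: [0.4899, -0.1439, 0.0234]
tool_rot: [179.8, 0.3, 77.5]
force: [-1.5, -6.8, 7.3]
grip_width: 0.0619
```

```bash
python3 st.py
```

```text
press xy [-0.2115  0.0554] z 0.023422964109123166 F press [-6.929   0.0949] 7.286988812830446 T press [0.1752 1.7902]
[([419.6, 126.7, 467.7, 158.5], 0.91), ([240.8, 268.4, 273.6, 324.6], 0.58), ([280.0, 201.0, 344.4, 252.1], 0.56)]
gate diff 454
```

```bash
python3 - <<'E'
import pickle,cv2
b=pickle.load(open("now.pkl","rb"))["image"]
cv2.imwrite("pics/last.png",cv2.resize(b[160:255,260:360,::-1],None,fx=6,fy=6,interpolation=cv2.INTER_CUBIC))
from geo import *
p=np.load("p.npy")
for g in(0,.2,.28,.36,.45):
    def rot(y,z):
        c,s=np.cos(g),np.sin(g);dy,dz=y-66,z-50;return [66+c*dy+s*dz, 50-s*dy+c*dz]
    u=proj("scene",W(p,[[-4,*rot(-36,24)],[-4,*rot(-36,54)],[-50,*rot(112.3,63)]]));print(g,np.round((u-[260,160]+.5)*6).tolist())
E
```

```text
0 [[464.0, 541.0], [466.0, 514.0], [499.0, 211.0]]
0.2 [[463.0, 528.0], [470.0, 489.0], [499.0, 219.0]]
0.28 [[463.0, 520.0], [473.0, 477.0], [499.0, 223.0]]
0.36 [[465.0, 511.0], [476.0, 464.0], [499.0, 228.0]]
0.45 [[467.0, 499.0], [480.0, 448.0], [498.0, 233.0]]
```

View pics/last.png

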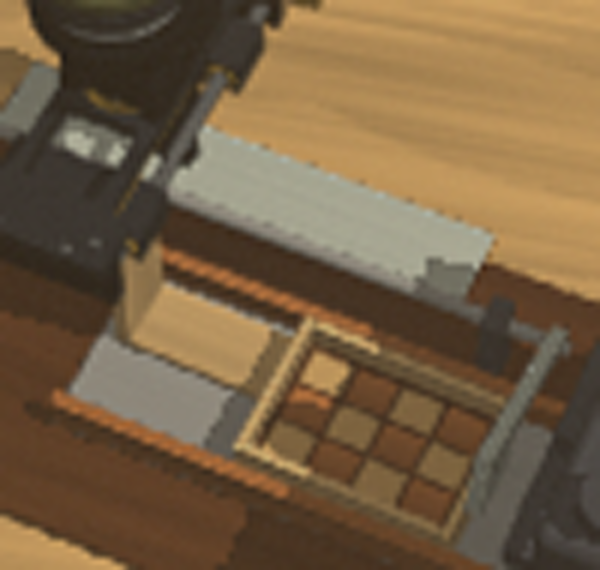

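Request:
apply_moves(
  targets=[
    [[0, 0, -1], [0, 0, 0]],
    [[0, 0, -1], [0, 0, 0]],
    [[0, 0, -1], [0, 0, 0]],
  ],
)

```text
time_s: 7.6
tool_pos: [0.4903, -0.1427, 0.0225]
tool_rot: [179.8, 0.2, 77.6]
force: [-0.5, -5.5, 6.6]
grip_width: 0.0622
```

Request:
apply_moves(
  targets=[
    [[0, 0, -1], [0, 0, 0]],
    [[0, 0, -1], [0, 0, 0]],
    [[0, 0, -1], [0, 0, 0]],
  ],
)

```text
time_s: 7.9
tool_pos: [0.4905, -0.1427, 0.022]
tool_rot: [179.8, 0.3, 77.6]
force: [-2.0, -5.6, 9.5]
grip_width: 0.0622
```

Request:
apply_moves(
  targets=[
    [[1, 5, 0], [0, 0, 0]],
    [[3, 13, 0], [0, 0, 0]],
    [[4, 21, 0], [0, 0, 0]],
    [[6, 29, 0], [0, 0, 0]],
    [[8, 37, 0], [0, 0, 0]],
    [[10, 45, 0], [0, 0, 0]],
    [[11, 53, 0], [0, 0, 0]],
    [[13, 60, 0], [0, 0, 0]],
  ],
)

```text
time_s: 8.7
tool_pos: [0.5029, -0.0857, 0.022]
tool_rot: [179.8, 0.5, 77.5]
force: [-4.1, -12.3, 13.2]
grip_width: 0.0621
```

```bash
python3 st.py
```

```text
press xy [-0.1518  0.0548] z 0.022009441989925126 F press [-12.9047   1.45  ] 13.176693212300043 T press [0.5989 2.9481]
[([419.8, 128.0, 467.2, 156.7], 0.93), ([239.3, 266.3, 270.7, 325.4], 0.84), ([299.9, 210.5, 351.8, 256.9], 0.71)]
gate diff 624
```

Request:
apply_moves(
  targets=[
    [[2, 8, 0], [0, 0, 0]],
    [[3, 16, 0], [0, 0, 0]],
    [[5, 24, 0], [0, 0, 0]],
    [[7, 32, 0], [0, 0, 0]],
    [[8, 39, 0], [0, 0, 0]],
    [[10, 46, 0], [0, 0, 0]],
    [[11, 52, 0], [0, 0, 0]],
    [[12, 56, 0], [0, 0, 0]],
  ],
)

```text
time_s: 9.6
tool_pos: [0.5153, -0.0301, 0.022]
tool_rot: [179.8, 0.5, 77.5]
force: [-4.9, -14.0, 14.8]
grip_width: 0.0619
```

```bash
python3 st.py
```

```text
press xy [-0.0949  0.0544] z 0.021995185361283885 F press [-14.7261   1.831 ] 14.835005667538635 T press [0.551  3.1931]
[([316.9, 219.9, 351.8, 259.6], 0.91), ([241.7, 263.9, 271.3, 324.7], 0.6), ([416.6, 125.0, 468.3, 159.2], 0.58)]
gate diff 624
```

Request:
apply_moves(
  targets=[
    [[1, 3, 0], [0, 0, 0]],
    [[1, 6, 0], [0, 0, 0]],
    [[2, 9, 0], [0, 0, 0]],
    [[2, 11, 0], [0, 0, 0]],
    [[2, 11, 0], [0, 0, 0]],
  ],
)

```text
time_s: 10.2
tool_pos: [0.5176, -0.0194, 0.022]
tool_rot: [179.8, 0.5, 77.5]
force: [-2.7, -12.8, 13.5]
grip_width: 0.062
```

Request:
apply_moves(
  targets=[
    [[0, 2, 0], [0, 0, 0]],
    [[1, 4, 0], [0, 0, 0]],
    [[1, 4, 0], [0, 0, 0]],
  ],
)

```text
time_s: 10.5
tool_pos: [0.5176, -0.0193, 0.0221]
tool_rot: [179.9, 0.8, 77.3]
force: [-6.6, -19.9, 17.4]
grip_width: 0.0624
```

```bash
python3 st.py
```

```text
press xy [-0.0838  0.0544] z 0.02207122677364034 F press [-20.8046   2.2426] 17.41912700723624 T press [0.5724 4.3951]
[([238.0, 266.7, 272.3, 323.7], 0.95), ([318.4, 221.1, 375.9, 271.1], 0.92), ([418.1, 126.7, 468.8, 159.3], 0.58)]
gate diff 608
```

Request:
apply_moves(
  targets=[
    [[0, 2, 0], [0, 0, 0]],
    [[1, 4, 0], [0, 0, 0]],
    [[1, 4, 0], [0, 0, 0]],
  ],
)

```text
time_s: 10.9
tool_pos: [0.5176, -0.0192, 0.0221]
tool_rot: [179.9, 1.0, 77.1]
force: [-10.1, -26.7, 21.9]
grip_width: 0.0622
```

```bash
python3 st.py; python3 - <<'E'
from geo import *
import cv2
p=np.load("p.npy");b=pickle.load(open("now.pkl","rb"))["image"];a=C["scene"]["image"]
# plate template (natural wood top of the push plate) & tail: compare tail end / plate location predicted for x
hsv=lambda i:cv2.cvtColor(i,cv2.COLOR_RGB2HSV)
for x in(-93,57,62,67):
    print(x,np.round(proj("scene",W(p,[[x-139,0,87],[x-139,36,87],[x-55,-39,40],[x-55,39,40]])),1).tolist())
# shift of box rear wall, via template of rear-left corner
for nm,(P) in {"rear-far corner":[-55,-39,40],"plate far corner":[-135,0,70]}.items():
    u=proj("scene",W(p,[[-93+P[0],P[1],P[2]]]))[0]; v=proj("scene",W(p,[[67+P[0],P[1],P[2]]]))[0]
    r=7;u=u.round().astype(int);v=v.round().astype(int)
    t=a[u[1]-r:u[1]+r+1,u[0]-r:u[0]+r+1];s=b[v[1]-20:v[1]+21,v[0]-25:v[0]+26]
    m=cv2.matchTemplate(s,t,cv2.TM_CCOEFF_NORMED);_,mx,_,l=cv2.minMaxLoc(m)
    print(nm,"offset from home px",l[0]+r-25,l[1]+r-20,"score",round(mx,2))
E
```

```text
press xy [-0.0837  0.0544] z 0.022086516969178994 F press [-28.2111   4.2554] 21.87656388857552 T press [0.7043 5.7416]
[([322.2, 222.9, 348.8, 245.7], 0.7), ([242.1, 269.6, 272.1, 323.0], 0.7), ([417.8, 129.9, 468.6, 157.0], 0.69)]
gate diff 601
-93 [[267.2, 198.9], [273.1, 188.9], [289.1, 229.0], [301.1, 206.9]]
57 [[316.3, 218.1], [321.7, 207.6], [338.6, 249.0], [349.4, 225.8]]
62 [[317.9, 218.8], [323.3, 208.3], [340.3, 249.7], [351.1, 226.4]]
67 [[319.6, 219.5], [325.0, 208.9], [342.1, 250.4], [352.7, 227.1]]
rear-far corner offset from home px -6 -2 score 0.51
plate far corner offset from home px 5 7 score 0.42
```

Request:
apply_moves(
  targets=[
    [[-1, -5, 0], [0, 0, 0]],
    [[-2, -10, 0], [0, 0, 0]],
    [[-4, -20, 0], [0, 0, 0]],
    [[-6, -30, 0], [0, 0, 0]],
    [[-9, -42, 0], [0, 0, 0]],
    [[-9, -42, 0], [0, 0, 0]],
  ],
)

```text
time_s: 11.6
tool_pos: [0.5116, -0.0445, 0.022]
tool_rot: [179.8, -0.2, 77.6]
force: [-0.4, 3.4, 10.1]
grip_width: 0.0621
```

```bash
python3 st.py; cat > prof.py <<'E'
from geo import *
import cv2
p=np.load("p.npy");b=pickle.load(open("now.pkl","rb"))["image"];a=C["scene"]["image"]
def prof(im,ys,zs,xs):
    acc=0
    for y in ys:
        u=proj("scene",W(p,[[x,y,z] for x in xs for z in [zs]])).astype(np.float32)
        acc=acc+cv2.remap(im,u[:,0].reshape(-1,1),u[:,1].reshape(-1,1),cv2.INTER_LINEAR)[:,0].astype(float)
    return acc/len(ys)
rel=np.arange(-150,-50,2.)
A=prof(a,[-4,0,4,8,12,16,20,24,28,32,36],87,rel-93) # plate top as it looked at the start
best=[]
for n,ys,z,rel in(("plate",range(2,35,4),87,np.arange(-160,-110,1.)),("rearwall",range(8,36,4),40,np.arange(-90,-40,1.)),):
    A=prof(a,list(ys),z,rel-93)
    r=[]
    for x in np.arange(40,80,1.):
        B=prof(b,list(ys),z,rel+x);r.append((np.corrcoef(A.ravel()-0,B.ravel())[0,1],x))
    print(n,sorted(r)[::-1][:4])
E
python3 prof.py
```

```text
press xy [-0.1098  0.055 ] z 0.022039218730944977 F press [3.2303 1.1492] 10.078676494599131 T press [ 0.5955 -0.8725]
[([418.0, 126.4, 465.3, 159.7], 0.97), ([317.8, 212.0, 348.7, 243.7], 0.7), ([239.7, 265.3, 273.8, 322.8], 0.55)]
gate diff 564
plate [(np.float64(0.9562108771610519), np.float64(66.0)), (np.float64(0.9453964370125327), np.float64(65.0)), (np.float64(0.9331083618359133), np.float64(67.0)), (np.float64(0.904918089679806), np.float64(64.0))]
rearwall [(np.float64(0.8788524213054552), np.float64(43.0)), (np.float64(0.8781185050475201), np.float64(42.0)), (np.float64(0.8612841184833422), np.float64(44.0)), (np.float64(0.8599579238138509), np.float64(41.0))]
```

Request:
apply_moves(
  targets=[
    [[0, 0, 5], [0, 0, 0]],
    [[0, 0, 12], [0, 0, 0]],
    [[0, 0, 22], [0, 0, 0]],
    [[0, 0, 40], [0, 0, 0]],
    [[0, 0, 70], [0, 0, 0]],
    [[0, 0, 110], [0, 0, 0]],
    [[0, 0, 150], [0, 0, 0]],
    [[-10, -40, 170], [0, 0, 0]],
  ],
)

```text
time_s: 12.5
tool_pos: [0.5018, -0.0806, 0.1945]
tool_rot: [179.7, -0.1, 78.2]
force: [0.6, -0.9, -1.1]
grip_width: 0.0619
```

Request:
apply_moves(
  targets=[
    [[-10, -40, 0], [0, 0, 0]],
    [[-20, -80, 0], [0, 0, 0]],
    [[-30, -120, 0], [0, 0, 0]],
    [[-40, -160, 0], [0, 0, 0]],
    [[-50, -200, 0], [0, 0, 0]],
    [[-50, -200, 0], [0, 0, 0]],
    [[-50, -200, 0], [0, 0, 0]],
  ],
)

```text
time_s: 13.2
tool_pos: [0.448, -0.2867, 0.19]
tool_rot: [-179.9, -0.0, 77.5]
force: [0.1, 0.2, 0.4]
grip_width: 0.0617
```

```bash
python3 st.py; python3 prof.py; python3 - <<'E'
from geo import *
import cv2
a=C["scene"]["image"].astype(int);b=pickle.load(open("now.pkl","rb"))["image"].astype(int)
# gate arm strip (shut) unchanged?
p=np.load("p.npy")
m=np.zeros(a.shape[:2],np.uint8);u=proj("scene",W(p,[[-4,-34,54],[4,-34,54],[4,60,54],[-4,60,54]]))+[0,.8]
cv2.fillConvexPoly(m,u.round().astype(np.int32),1);d=np.abs(a-b).sum(2);print("arm strip diff",d[m>0].mean(),np.median(d))
u=proj("scene",W(p,[[-200,70,47],[-60,70,47],[-60,110,62],[-200,110,62]]));m[:]=0;cv2.fillConvexPoly(m,u.astype(np.int32),1);print("paddle diff",d[m>0].mean())
E
```

```text
press xy [-0.3599  0.0664] z 0.19002173211852444 F press [ 0.2427 -0.0329] 0.4396152291290031 T press [-0.086  -0.0087]
[([320.4, 208.7, 353.8, 254.8], 0.98), ([239.8, 264.9, 273.5, 323.5], 0.75), ([418.5, 126.3, 470.4, 156.4], 0.69), ([228.5, 132.6, 315.8, 158.2], 0.49)]
gate diff 410
plate [(np.float64(0.9595233397675901), np.float64(66.0)), (np.float64(0.9489722365712809), np.float64(65.0)), (np.float64(0.9357148854868013), np.float64(67.0)), (np.float64(0.9084129155224518), np.float64(64.0))]
rearwall [(np.float64(0.8714051215051686), np.float64(48.0)), (np.float64(0.8686438610761449), np.float64(47.0)), (np.float64(0.8568828186668811), np.float64(49.0)), (np.float64(0.84811752631428), np.float64(46.0))]
arm strip diff 14.653465346534654 16.0
paddle diff 20.34441489361702
```

```bash
cat > t2.py <<'E'
from cell import env
from geo import *
import cv2
p=np.load("p.npy");b=env.read_camera("top")["image"];a=C["top"]["image"]
def prof(im,ys,z,xs):
    acc=0
    for y in ys:
        u=proj("top",W(p,[[x,y,z] for x in xs])).astype(np.float32)
        acc=acc+cv2.remap(im,u[:,0].reshape(-1,1),u[:,1].reshape(-1,1),cv2.INTER_LINEAR)[:,0].astype(float)
    return acc/len(ys)
rel=np.arange(-160,-110,1.);ys=range(4,33,4)
A=prof(a,ys,87,rel-93)
print(sorted([(round(np.corrcoef(A.ravel(),prof(b,ys,87,rel+x).ravel())[0,1],3),x) for x in np.arange(40,85,1.)])[::-1][:4])
d=np.abs(a.astype(int)-b).sum(2)
for n,(l,t,r,bb) in dict(jar=(127,165,167,196),hammer=(184,227,272,260),straight=(337,253,443,277),board=(446,160,516,251)).items(): print(n,d[t:bb,l:r].mean())
E
python3 t2.py
```

```text
[(np.float64(0.755), np.float64(66.0)), (np.float64(0.74), np.float64(67.0)), (np.float64(0.74), np.float64(65.0)), (np.float64(0.699), np.float64(64.0))]
jar 23.168548387096774
hammer 23.115358126721762
straight 35.8561320754717
board 79.40408163265306
```

```bash
python3 -c "
from cell import env
print(env.sign_off(), env.get_obs()['time_s'])"
```

```text
the job is handed in; nothing more can be done
the job is handed in; nothing more can be done
```

The job is handed in at about 13 s on the robot's clock. One fingertip held the paddle down near the end of the gate's travel while the other pushed the tray home. I then backed the hand off with the paddle still held, let the gate drop, and moved the hand clear.

**Checks that agreed**
- **Tray home:** it stopped firmly, with the push force rising to about 28 N and no further movement. Matching the push plate in both cameras puts the tray at press x of about 66 mm (home is 67).
- **Gate shut:** the gate arm looks the same as in the first picture, to within image noise.
- **Hand clear:** the force on the tool is about 0 N.
- **Jar, hammer and straightedge:** they look unmoved in the top camera.

**Checks that failed or disagreed**
- **Fingertip height:** with the fingers spread, the tips seemed to sit about 23 mm above the tool point's height. I found the paddle by feel instead, with the tool point at 22 mm rather than 46 mm.
- **Gate angle while pushing:** picture estimates ranged from 0.30 to 0.42 rad. I pressed 1–2 mm further until the force rose, which suggests the end of travel.
- **Rear-wall match:** it gave 42–48 mm. I set it aside because the gate arm covers that wall.
- **Shooting board:** the top-camera comparison differed there, probably because the arm was in view. I had used up my pictures, so I did not confirm it; the hand never went near it.

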